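# Tip the standing carton over into its taped spot

### The job

The drying rack folds down over this shelf, so the cardboard carton must lie down in its taped spot. Slide the carton along the shelf, still standing, up to the taped rectangle, then push it over near its top so that it falls onto a broad face and lands inside the rectangle (it may cover the tape but not stick out past it). Only push it: do not pick it up or let it land outside and drag it in; leave the mug, the scoop and the lint trap where they are, and finish clear of everything.

Things in the scene. Friction and masses are not known exactly. Their poses are not given: they have to be found in the camera images.
- carton: Cardboard carton standing upright, 56 mm deep (its x) x 84 wide (its y) x 110 tall (its z); origin at the centre of its underside. The broad 84 x 110 mm faces look along its +x and -x and are alike. It starts off one or other short end of the taped rectangle, a broad face towards it (up to 0.2 rad askew), about 20 to 65 mm (mid-face) short of the tape's outer edge. Mass 0.2 to 0.42 kg, evenly filled.
- carton_mid (a point): Centre of the carton, 55 mm above its underside while it stands. Friction with the shelf is about 0.5 to 0.7: pushed lower than about 35 mm above the shelf the carton slides upright; pushed near its top it tips about its leading bottom edge, and past about 27 degrees it falls by itself.
- foot_a (a point): Carton: -y end of its underside, half-way through its depth (own frame 0, -42, 0 mm).
- foot_b (a point): Carton: +y end of its underside, half-way through its depth (own frame 0, +42, 0 mm).
- top_a (a point): Carton: -y end of its top, half-way through its depth (own frame 0, -42, 110 mm).
- top_b (a point): Carton: +y end of its top, half-way through its depth (own frame 0, +42, 110 mm).
- outline: Rectangle of flat black tape on the shelf (no thickness to speak of): 170 mm long (its x) x 146 mm wide (its y) over the outer edges of the 15 mm wide tape; origin at its centre, height 0. The carton stands off one of the short ends, within 15 mm of the x axis line, and is to fall along that axis towards the rectangle's centre.
- mug: Brown ceramic mug, 80 mm across, 90 mm tall, with a handle on its +y side reaching about 75 mm from its axis; origin at the centre of its underside. It stands off the other short end of the rectangle. Leave it alone.
- scoop: Empty round blue plastic scoop, bowl 70 mm across and 45 mm tall, flat handle reaching 118 mm from the bowl's axis towards its own -x; origin under the bowl's centre. Leave it alone.
- lint_trap: Flat steel mesh lint trap, 130 x 90 x 14 mm, with a grey tab on its +x end (to 87 mm from the origin); origin at the centre of its underside. Leave it alone.
Things that resemble listed ones, but are neither listed nor needed, are in the scene too. Leave any orange look-alike of the carton alone.

How it is judged:
At the end, for the whole second after the job is handed in: The carton lies flat on one of its broad faces on the shelf (within 0.08 rad), at rest, and all four of its mid-depth corners are within the outer edge of the tape rectangle ((angle between carton's own x axis and vertical below 0.08 rad or angle between carton's own x axis and vertical above 3.06159 rad) and height (world z) of carton_mid below 0.034 m and x of foot_a in the frame of outline between -0.085 and 0.085 m and y of foot_a in the frame of outline between -0.073 and 0.073 m and x of foot_b in the frame of outline between -0.085 and 0.085 m and y of foot_b in the frame of outline between -0.073 and 0.073 m and x of top_a in the frame of outline between -0.085 and 0.085 m and y of top_a in the frame of outline between -0.073 and 0.073 m and x of top_b in the frame of outline between -0.085 and 0.085 m and y of top_b in the frame of outline between -0.073 and 0.073 m and linear speed of carton below 0.02 m/s and angular speed of carton below 0.1 rad/s); the robot touches nothing.
It fails at once if the carton comes down outside the rectangle (over 1.35 rad from upright with a corner more than 4 mm beyond the tape's outer edge) (angle between carton's own z axis and vertical above 1.35 rad and not (x of foot_a in the frame of outline between -0.089 and 0.089 m and y of foot_a in the frame of outline between -0.077 and 0.077 m and x of foot_b in the frame of outline between -0.089 and 0.089 m and y of foot_b in the frame of outline between -0.077 and 0.077 m and x of top_a in the frame of outline between -0.089 and 0.089 m and y of top_a in the frame of outline between -0.077 and 0.077 m and x of top_b in the frame of outline between -0.089 and 0.089 m and y of top_b in the frame of outline between -0.077 and 0.077 m)).
It fails at once if the carton is lifted: its centre rises above 74 mm (tipping takes it to 62 mm), or its underside is over 6 mm off the shelf while upright (height (world z) of carton_mid above 0.074 m or (angle between carton's own z axis and vertical below 0.1 rad and height (world z) of carton above 0.006 m)).
It fails at once if the mug is pushed more than 20 mm or tipped (distance of mug from where it was at the start of the episode above 0.02 m or angle between mug's own z axis and vertical above 0.3 rad).
It fails at once if the scoop is pushed more than 20 mm (distance of scoop from where it was at the start of the episode above 0.02 m).
It fails at once if the lint trap is pushed more than 20 mm (distance of lint_trap from where it was at the start of the episode above 0.02 m).
It also fails if it takes over 45 s, if anything falls off the work surface, if the arm or the gripper's body presses on something with over 40 N, if the wrist force passes 120 N, or if a joint passes its speed limit or range.

### The arm

A 6-joint arm with a two-finger parallel gripper is mounted at the origin on the work surface. World frame = base frame: x ahead of the robot, y to its left, z up, the work surface at z = 0. Lengths are in m, angles in rad, forces in N, time in s.
With the tool pointing down it reaches from about 0.275 to 0.825 m from the base axis. Payload 4.9 kg.
Tool frame: the origin (TCP) lies midway between the tips of the shut fingers; the grasp point (between the pads) lies 19 mm behind it (grip_point_offset is the distance from the TCP to the grasp point, in m); z points along the fingers, x is the direction in which the jaws open and shut, and the axes are right-handed (so a half turn about z gives the same grasp; the last joint's range is limited). The gripper opens to 85 mm and grips with 20 to 120 N. Pads are 22 mm wide; open, the fingers measure 114 mm over their backs; the gripper's body (76 mm by 85 mm) begins 54 mm behind the grasp point. The pads swing forward as they close: fully open they stand 13 mm farther back than shut.
Start: joints at [-0.134, 0.326, -0.193, 1.052, 0, 1.437], TCP at [0.55, 0, 0.206] pointing down, gripper open.
Joint ranges: [-2.65, 2.65], [-0.97, 1.79], [-1.3, 1.35], [-1.93, 2.1], [-1.47, 1.37], [-3.14, 3.14]. Speed limits (rad/s): [2.57, 2.57, 3.14, 3.14, 3.14, 3.14].

### API

Orientations are given as a rotation vector (axis times angle).
In Python, from cell import * gives the robot as it stands. Calls block until the motion is done:
- movep(position, orientation): joint-space move of the TCP to a pose.
- move_l(position, velocity=0.15, rot=None, until_force=None): straight line of the TCP; rot=None keeps the orientation; velocity is the mean speed in m/s. With until_force (N) it stops when the force on the tool has changed by that much, and returns True; else False.
- set_joints(angles): joint-space move.
- let_go() and grab(newtons=None): open the fingers fully, or close them until they stop; newtons is the grip in N (None keeps the last).
- sleep(seconds).
- ik(position, orientation): joint angles nearest the present ones, or None.
- get_state(): the state.
- grab_frame(name): name is "scene" or "side" or "wrist"; returns a dict with "img" (400x640x3 uint8, red, green, blue), "fx", "fy", "cx", "cy" (pixels), "cam_to_world" (4x4, takes a point from camera to world coordinates); the wrist camera has in their place "T_tool_cam" (4x4, takes a point from camera to tool coordinates, whose origin is the TCP and whose axes are the tool frame's). Camera axes: x right, y down, z forward; pixel columns grow to the right and rows downward; lengths in m; the calibration is good to about 2 mm. A picture is of the moment at which its call begins: read the wrist's pose just before it. There is no depth.
A pose or a line that the arm cannot do raises MotionError and nothing moves.
- sign_off(): hands the job in, once; it reports no verdict.
Trained networks look in the newest picture that a camera, given by its name, has taken for a name from the list of things; names that differ only in an ending like _2 or _b are one class to them, and where a whole thing is asked for, a point or a joint stands for the part that bears it (a point fixed in the world has none). Each returns a list of dicts, best first, with "score" (0 to 1); they miss things now and then, are a little off and sometimes report something else, mostly with a low value. They report only what shows in the picture. A call takes as long as a camera call. They do not tell look-alikes from the thing itself.
- spot_in(camera, name): "centre" ([column, row] in pixels, amid what is visible of it).
- silhouettes(camera, name): "mask" (400x640 bool, what is visible of it) and "centre" ([column, row] in pixels, amid what is visible of it).
- tip_of(camera, name): "centre" ([column, row] in pixels: a listed point, or the origin of a listed thing).
The state is a dict: "clock": time; "q": joint angles; "joint_velocities": joint speeds; "tau": joint torques, N m; "position": TCP position; "eef_rot": TCP orientation; "contact_force": force on the tool from outside, world axes, zero at the start; "wrist_torque": the same for the moment, N m; "finger_gap": opening from 0.0 (shut) to 1.0 (fully open).
Only numpy, scipy, OpenCV 4.12 (cv2) and the standard library are available. Lean on these libraries where they do the work, as an engineer would, in place of code of your own. Each camera call takes 0.05 s, during which the arm holds its last target. There are 200 camera calls.

## Working session

There is one attempt and no reset: what is moved stays moved. The work goes in short steps, each a Python script; the robot and the scene stay as the last script left them, time stands still between calls to the robot, and variables do not carry over. Pictures are saved under pics/ and viewed, about 8 in all and at most 12, crops included, and the job is handed in when it is done.

```bash
mkdir -p pics && cat > h.py <<'E'
from cell import *
import numpy as np, cv2
def onz(f,px,z):
    T=np.array(f["cam_to_world"]); d=T[:3,:3]@np.array([(px[0]-f["cx"])/f["fx"],(px[1]-f["cy"])/f["fy"],1.])
    return T[:3,3]+d*(z-T[2,3])/d[2]
def proj(f,p):
    T=np.array(f["cam_to_world"]); c=T[:3,:3].T@(np.array(p)-T[:3,3])
    return np.array([f["fx"]*c[0]/c[2]+f["cx"],f["fy"]*c[1]/c[2]+f["cy"]])
def save(n,img): cv2.imwrite("pics/"+n,np.ascontiguousarray(img[:,:,::-1]))
E
python3 - <<'E'
from h import *
np.set_printoptions(precision=4,suppress=True)
H=dict(carton=0,foot_a=0,foot_b=0,top_a=.11,top_b=.11,carton_mid=.055,outline=0,mug=0,scoop=0,lint_trap=0)
for c in("scene","side"):
    f=grab_frame(c); save(c+"0.png",f["img"]); print(c,np.array(f["cam_to_world"])[:3,3])
    for n,z in H.items():
        for r in tip_of(c,n)[:3]: print(n,round(r["score"],2),np.round(r["centre"]),onz(f,r["centre"],z)[:2])
print(get_state())
E
```

```text
scene [ 1.0137 -0.4069  0.7394]
carton 0.81 [220. 192.] [ 0.3281 -0.2166]
carton 0.73 [170. 237.] [ 0.3871 -0.377 ]
carton 0.62 [249. 227.] [ 0.4728 -0.2139]
foot_a 0.97 [168. 254.] [ 0.4287 -0.397 ]
foot_a 0.94 [173. 224.] [ 0.3547 -0.3546]
foot_a 0.83 [252. 243.] [ 0.5159 -0.2305]
foot_b 0.97 [168. 254.] [ 0.4287 -0.397 ]
foot_b 0.94 [173. 224.] [ 0.3547 -0.3546]
foot_b 0.83 [252. 243.] [ 0.5159 -0.2305]
top_a 0.9 [204. 177.] [ 0.3679 -0.2523]
top_a 0.87 [157. 194.] [ 0.355  -0.3584]
top_a 0.78 [215. 154.] [ 0.314  -0.1982]
top_b 0.9 [204. 177.] [ 0.3679 -0.2523]
top_b 0.87 [157. 194.] [ 0.355  -0.3584]
top_b 0.78 [215. 154.] [ 0.314  -0.1982]
carton_mid 0.9 [212. 178.] [ 0.3255 -0.2246]
carton_mid 0.72 [165. 226.] [ 0.3984 -0.3751]
carton_mid 0.62 [244. 212.] [ 0.4695 -0.2175]
mug 0.7 [363. 183.] [0.5278 0.0968]
scoop 0.91 [317. 275.] [ 0.6745 -0.1612]
lint_trap 0.55 [371. 254.] [ 0.7055 -0.0317]
side [0.2555 0.5668 0.749 ]
carton 0.72 [429. 212.] [ 0.3369 -0.2197]
carton 0.66 [379. 198.] [ 0.4722 -0.2183]
carton 0.65 [424. 175.] [ 0.3861 -0.3645]
foot_a 0.89 [436. 181.] [ 0.3494 
[... 534 characters left out ...]
] [ 0.4775 -0.2163]
carton_mid 0.69 [432. 196.] [ 0.3372 -0.2233]
mug 0.7 [308. 280.] [0.5288 0.0977]
scoop 0.83 [304. 192.] [ 0.6685 -0.159 ]
lint_trap 0.71 [271. 223.] [ 0.6941 -0.0222]
lint_trap 0.32 [310. 279.] [0.5263 0.0951]
{'clock': 1.1, 'q': array([-0.1342,  0.3262, -0.1926,  1.052 ,  0.    ,  1.4366]), 'joint_velocities': array([ 0.0022, -0.0003, -0.0006, -0.0004,  0.0006,  0.0002]), 'tau': array([  0.    , -44.334 ,  26.2762,   0.001 ,   0.    ,   0.    ]), 'position': array([0.55  , 0.    , 0.2058]), 'eef_rot': array([-3.1416,  0.    ,  0.0001]), 'contact_force': array([-0.6845, -0.5265,  0.439 ]), 'wrist_torque': array([0.0049, 0.0215, 0.0215]), 'finger_gap': 1.0055265797351502}
```

View pics/scene0.png

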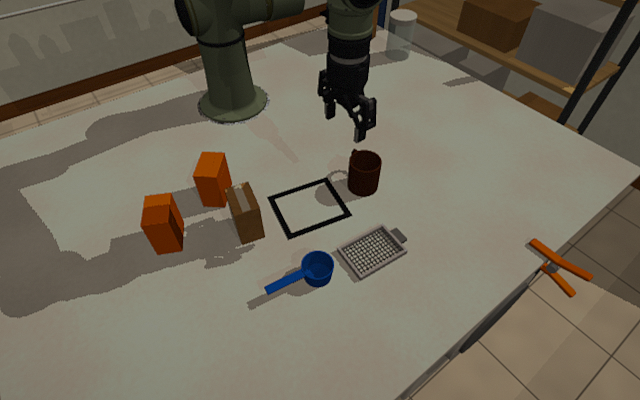

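View pics/side0.png

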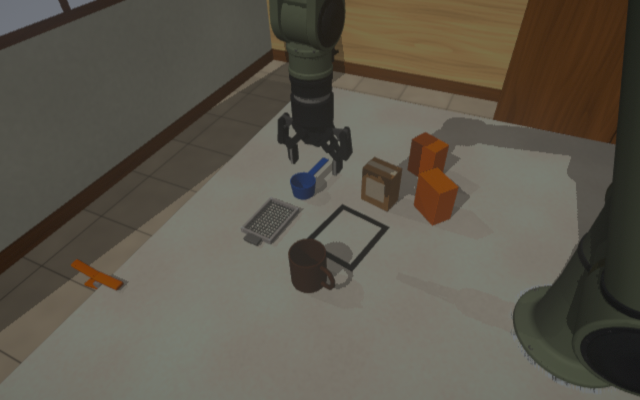

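The scene view shows three carton-shaped things: the brown carton at (245,212), and orange ones at (212,178) and (163,222). The brown one is the target: it stands off the rectangle's short end with a broad face towards it, and the orange ones are look-alikes. In the side view it is at (380,185), the tape at (348,236) and the mug at (308,265). Next I'll fit the carton and the tape precisely.

```bash
cat >> h.py <<'E'
from scipy.optimize import minimize
def R2(a): return np.array([[np.cos(a),-np.sin(a)],[np.sin(a),np.cos(a)]])
BOX=np.array([[x,y,z] for x in(-.028,.028) for y in(-.042,.042) for z in(0,.11)])
def hull(f,p):
    w=np.c_[BOX[:,:2]@R2(p[2]).T+p[:2],BOX[:,2]]
    return cv2.convexHull(np.array([proj(f,q) for q in w],np.float32))
def brown(c,guess):
    """silhouette of the carton nearest the guess"""
    f=grab_frame(c); g=proj(f,[guess[0],guess[1],.055])
    r=[m for m in silhouettes(c,"carton") if np.hypot(*(np.array(m["centre"])-g))<22]
    return f,(r[0]["mask"] if r else None)
def fitbox(views,g):
    def cost(p):
        t=0
        for f,m in views:
            a=np.zeros((1600,2560),np.uint8); cv2.fillConvexPoly(a,np.round(hull(f,p)*4+1.5).astype(np.int32),255)
            a=cv2.resize(a,(640,400),interpolation=cv2.INTER_AREA)/255.
            t+=np.abs(a-m).sum()/m.sum()
        return t
    best=None
    for y in(-.25,0,.25):
        s=np.array([g[0],g[1],g[2]+y])
        r=minimize(cost,s,method="Nelder-Mead",options=dict(initial_simplex=[s,s+[.01,0,0],s+[0,.01,0],s+[0,0,.2]],xatol=2e-4,fatol=1e-4))
        if best is None or r.fun<best.fun: best=r
    return best.x,best.fun
def tape(f,c=(.50,-.05)):
    """dark blob rectified to shelf plane, 1 mm/px, 0.3 m square round c"""
    n=360; q=np.array([[-.18,-.18],[.18,-.18],[.18,.18],[-.18,.18]])+c
    src=np.array([proj(f,[*p,0]) for p in q],np.float32)
    M=cv2.getPerspectiveTransform(src,np.array([[0,0],[n,0],[n,n],[0,n]],np.float32)*2)
    return cv2.warpPerspective(np.ascontiguousarray(f["img"]),M,(2*n,2*n))
E
python3 - <<'E'
from h import *
np.set_printoptions(precision=4,suppress=True)
V=[]
C=(.50,-.07)
for c in("scene","side"):
    f,m=brown(c,(.472,-.216)); print(c,None if m is None else m.sum())
    if m is not None: V.append((f,m)); print(fitbox([(f,m)],[.472,-.216,1.5]))
    t=tape(f,C); 
    b=(t.max(2)<45).astype(np.uint8)
    n,l,s,ce=cv2.connectedComponentsWithStats(b)
    for i in np.argsort(-s[1:,4])[:4]+1:
        pts=np.argwhere(l==i)[:,::-1].astype(np.float32)
        (cx,cy),(w,h),a=cv2.minAreaRect(pts); bp=cv2.boxPoints(((cx,cy),(w,h),a))/2000-.18+np.array(C)
        print(c,s[i,4],"centre",np.array([cx,cy])/2000-.18+C,"wh",w/2,h/2,a,"corners",bp.ravel())
    if c=="scene": tt=t
    else: save("rect0.png",cv2.resize(np.hstack([tt,t]),(800,400)))
p,e=fitbox(V,[.472,-.216,1.5]); print("both",p,e)
f=V[0][0]; im=f["img"].copy(); cv2.polylines(im,[np.round(hull(f,p)).astype(np.int32)],True,(0,255,0))
save("crop0.png",cv2.resize(im[140:290,120:400],None,fx=2.8,fy=2.8))
E
```

```text
scene 1611
(array([ 0.4716, -0.2163,  1.3436]), np.float64(0.032139336181399934))
scene 27590 centre [ 0.5047 -0.0619] wh 168.87228393554688 143.33506774902344 78.1644287109375 corners [ 0.4172 -0.1298  0.5575 -0.1592  0.5921  0.006   0.4518  0.0354]
scene 17338 centre [0.5125 0.0817] wh 55.5 113.0 90.0 corners [0.456  0.054  0.569  0.054  0.569  0.1095 0.456  0.1095]
scene 175 centre [0.6743 0.0348] wh 5.5 10.5 90.0 corners [0.669  0.032  0.6795 0.032  0.6795 0.0375 0.669  0.0375]
scene 114 centre [ 0.6645 -0.1838] wh 8.030961990356445 5.5533246994018555 70.01689910888672 corners [ 0.6605 -0.1866  0.6658 -0.1885  0.6685 -0.181   0.6633 -0.1791]
side 1715
(array([ 0.4718, -0.2163,  1.379 ]), np.float64(0.034157663065226086))
side 13671 centre [ 0.5035 -0.0599] wh 163.8881072998047 139.69923400878906 77.82854461669922 corners [ 0.418  -0.1253  0.5545 -0.1548  0.5891  0.0054  0.4525  0.0349]
side 2650 centre [0.562  0.0513] wh 30.58595848083496 48.74119567871094 70.64100646972656 corners [0.534  0.0449 0.58   0.0288 0.5901 0.0576 0.5441 0.0738]
side 1539 centre [0.5956 0.0427] wh 17.0374813079834 36.5368766784668 8.820379257202148 corners [0.5844 0.0594 0.59   0.0233 0.6068 0.0259 0.6012 0.062 ]
side 504 centre [0.5045 0.0737] wh 11.858541488647461 20.55480194091797 18.434947967529297 corners [0.4956 0.0816 0.5021 0.0621 0.5134 0.0658 0.5069 0.0853]
both [ 0.4721 -0.2163  1.3435] 0.06814162181676786
```

View pics/crop0.png

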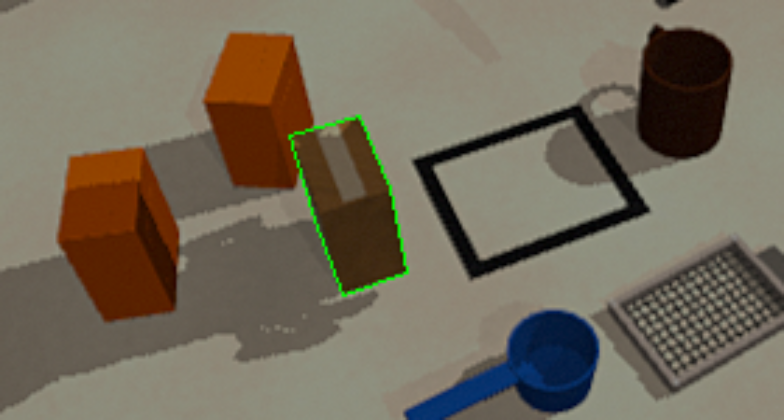

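View pics/rect0.png

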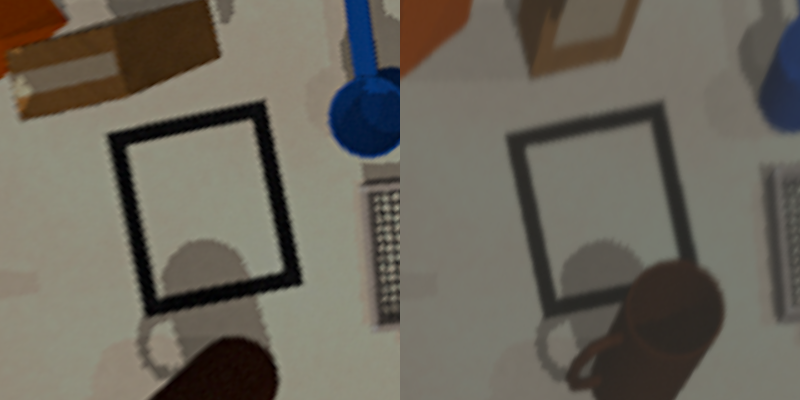

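The green fit sits on the brown carton, with no orange object under it. The tape is at about (0.504, -0.0615) with its axis at 1.363 rad, and both cameras agree. The carton is about 45 mm short of the tape, square to it and on the axis. Before moving, I'll check the clearance to the orange boxes, the wrist camera mount and the IK.

```bash
cat >> h.py <<'E'
from scipy.spatial.transform import Rotation as Rn
O=np.array([.5040,-.0612]); A=1.3625
U=np.array([np.cos(A),np.sin(A),0]); W=np.array([-np.sin(A),np.cos(A),0])
def P(x,y,z): return np.array([O[0],O[1],0])+x*U+y*W+np.array([0,0,z])
def inout(p): d=np.array(p[:2])-O; return np.array([d@U[:2],d@W[:2]])
def tilt(deg,sgn=-1):
    t=np.radians(deg); z=np.array([0,0,-np.cos(t)])+np.sin(t)*U; x=sgn*W
    return Rn.from_matrix(np.c_[x,np.cross(z,x),z]).as_rotvec()
E
python3 - <<'E'
from h import *
np.set_printoptions(precision=4,suppress=True)
print(np.array(grab_frame("wrist")["T_tool_cam"]))
for g in((.332,-.218),(.387,-.371)):
    V=[v for v in (brown(c,g) for c in("scene","side")) if v[1] is not None]
    b=min((fitbox(V,[*g,a]) for a in(0.2,.8,1.4,2.)),key=lambda r:r[1]); p=b[0]
    print(b,"corners in outline",[inout(q) for q in BOX[::2,:2]@R2(p[2]).T+p[:2]])
print("carton",inout((.472,-.2163)))
for d in(25,27):
  for s in(-1,1):
    for q in((-.202,0,.2),(-.202,0,.018),(-.13,0,.018),(-.14,0,.095),(-.06,0,.095)):
        print(d,s,q,ik(P(*q),tilt(d,s)))
E
```

```text
[[ 1.      0.0009  0.0012  0.0008]
 [-0.0013  0.9513  0.3084 -0.0783]
 [-0.0008 -0.3084  0.9513 -0.1686]
 [ 0.      0.      0.      1.    ]]
(array([ 0.3321, -0.225 ,  0.8797]), np.float64(0.11049995749024294)) corners in outline [array([-0.2401,  0.1101]), array([-0.2011,  0.1845]), array([-0.1905,  0.0841]), array([-0.1515,  0.1585])]
(array([ 0.3893, -0.3754,  1.1284]), np.float64(0.24584425836612678)) corners in outline [array([-0.3681,  0.0129]), array([-0.3487,  0.0946]), array([-0.3137, -0.0001]), array([-0.2942,  0.0816])]
carton [-0.1584 -0.0008]
25 -1 (-0.202, 0, 0.2) [-0.8647  0.4804 -0.065   1.3027  0.3414  0.8663]
25 -1 (-0.202, 0, 0.018) [-0.8647  0.6694 -0.2561  0.9225  0.3414  0.8663]
25 -1 (-0.13, 0, 0.018) [-0.7598  0.6154 -0.364   0.8311  0.3682  0.9744]
25 -1 (-0.14, 0, 0.095) [-0.7752  0.5226 -0.2881  1.0055  0.3645  0.9584]
25 -1 (-0.06, 0, 0.095) [-0.6448  0.4667 -0.3825  0.9163  0.393   1.0954]
25 1 (-0.202, 0, 0.2) [-0.8647  0.4804 -0.065   1.3027  0.3414 -2.2753]
25 1 (-0.202, 0, 0.018) [-0.8647  0.6694 -0.2561  0.9225  0.3414 -2.2753]
25 1 (-0.13, 0, 0.018)
[... 231 characters left out ...]
.5005 -0.048   1.3289  0.3637  0.8436]
27 -1 (-0.202, 0, 0.018) [-0.8787  0.6898 -0.2339  0.9537  0.3637  0.8436]
27 -1 (-0.13, 0, 0.018) [-0.7757  0.634  -0.3463  0.8578  0.3929  0.9499]
27 -1 (-0.14, 0, 0.095) [-0.7908  0.5415 -0.2721  1.0305  0.3888  0.9341]
27 -1 (-0.06, 0, 0.095) [-0.6625  0.4831 -0.3717  0.9359  0.4202  1.0695]
27 1 (-0.202, 0, 0.2) [-0.8787  0.5005 -0.048   1.3289  0.3637 -2.298 ]
27 1 (-0.202, 0, 0.018) [-0.8787  0.6898 -0.2339  0.9537  0.3637 -2.298 ]
27 1 (-0.13, 0, 0.018) [-0.7757  0.634  -0.3463  0.8578  0.3929 -2.1917]
27 1 (-0.14, 0, 0.095) [-0.7908  0.5415 -0.2721  1.0305  0.3888 -2.2075]
27 1 (-0.06, 0, 0.095) [-0.6625  0.4831 -0.3717  0.9359  0.4202 -2.0721]
```

Clearances are adequate, at about 15 mm from the nearer orange box. Next: shut the fingers, come down behind the carton with the tool tilted back so its body stays off the carton's top, push part way, and re-measure.

```bash
cat >> h.py <<'E'
def look(g,tag=None):
    V=[v for v in (brown(c,g) for c in("scene","side")) if v[1] is not None]
    for v in V+[V]:
        p,e=fitbox(v if isinstance(v,list) else [v],[g[0],g[1],A])
        print("carton in outline",np.round(inout(p)*1000,1),"yaw",round(p[2]-A,3),"err",round(e,3))
    if tag:
        for n,v in zip("ab",V): save(tag+n+".png",cv2.resize(v[0]["img"][100:300,120:520],None,fx=2,fy=2))
    return p
E
python3 - <<'E'
from h import *
grab(20); r=tilt(25)
movep(P(-.202,0,.2),r)
print("hit",move_l(P(-.202,0,.020),velocity=.1,until_force=4))
print("contact",move_l(P(-.175,0,.020),velocity=.03,until_force=1.5),inout(get_state()["position"]))
move_l(P(-.155,0,.020),velocity=.04)
s=get_state(); print(inout(s["position"]),s["contact_force"],s["clock"])
look((.48,-.19),"push1")
E
```

```text
hit False
contact True [-0.1813896   0.00031357]
[-0.15471815  0.00017948] [-0.15667689 -0.00821996 -0.80709905] 7.0833
carton in outline [-128.8   -0.3] yaw -0.011 err 0.037
carton in outline [-129.2   -1.4] yaw 0.031 err 0.059
carton in outline [-128.9   -0.3] yaw -0.013 err 0.101
```

View pics/push1a.png

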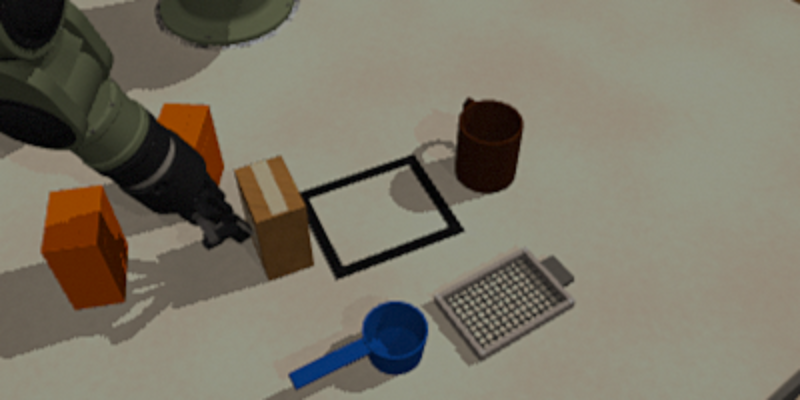

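The carton, at about (273,215) in the crop, is upright and square with the fingers behind it, and the orange boxes are clear. Its centre runs 26 mm ahead of the TCP. I'll slide it on until its centre is at about -86 mm and check.

```bash
python3 - <<'E'
from h import *
move_l(P(-.112,0,.020),velocity=.04)
move_l(P(-.13,0,.020),velocity=.08)
print(inout(get_state()["position"]))
look((.486,-.146),"push2")
E
```

```text
[-0.13084558 -0.00020309]
carton in outline [-86.5  -0.4] yaw -0.025 err 0.036
carton in outline [-85.9  -0.9] yaw 0.01 err 0.034
carton in outline [-86.5  -1.2] yaw -0.025 err 0.074
```

View pics/push2b.png

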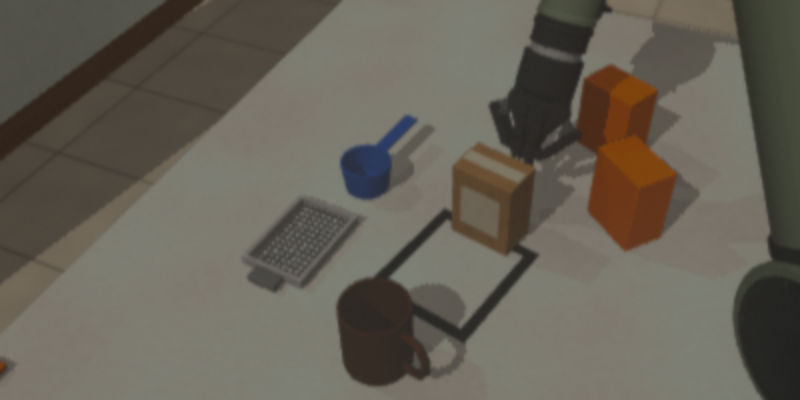

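The carton stands upright just over the near tape, around (492,200), square and centred. Its leading edge is at about -58 mm, so it should land over -58 to +52 mm. Now I'll tip it from near the top.

```bash
python3 - <<'E'
from h import *
move_l(P(-.131,0,.092),velocity=.1)
print(move_l(P(-.05,0,.092),velocity=.05))
print(get_state()["contact_force"])
move_l(P(-.09,0,.14),velocity=.15)
move_l(P(-.16,0,.25),velocity=.2); sleep(.5)
f=grab_frame("scene"); save("end_a.png",cv2.resize(f["img"][100:300,120:520],None,fx=2,fy=2))
t=tape(f); save("end_rect.png",t)
s=grab_frame("side")
for c,F in(("scene",f),("side",s)):
    for n,z in(("carton_mid",.028),("foot_a",.028),("top_a",.028),("mug",0),("scoop",0),("lint_trap",0)):
        print(c,n,[(round(r["score"],2),np.round(inout(onz(F,r["centre"],z))*1000),np.round(onz(F,r["centre"],z)[:2],3)) for r in tip_of(c,n)[:4]])
print(get_state()["clock"],get_state()["contact_force"])
E
```

```text
False
[-0.1410405  -0.18599503 -0.00951026]
scene carton_mid [(0.83, array([-337.,   70.]), array([ 0.366, -0.377])), (0.64, array([-198.,  163.]), array([ 0.303, -0.221])), (0.57, array([-85.,  23.]), array([ 0.464, -0.139]))]
scene foot_a [(0.9, array([-87.,  16.]), array([ 0.47 , -0.142])), (0.84, array([-336.,  -23.]), array([ 0.457, -0.395])), (0.74, array([-175.,  140.]), array([ 0.331, -0.203])), (0.69, array([-90., -62.]), array([ 0.546, -0.162]))]
scene top_a [(0.79, array([-75.,  25.]), array([ 0.464, -0.13 ])), (0.78, array([-357.,   80.]), array([ 0.352, -0.394])), (0.77, array([-329.,  169.]), array([ 0.271, -0.348])), (0.63, array([-217.,  185.]), array([ 0.278, -0.236]))]
scene mug [(0.73, array([-73.,  49.]), array([ 0.441, -0.123])), (0.67, array([166.,   5.]), array([0.534, 0.103]))]
scene scoop [(0.83, array([ -63., -190.]), array([ 0.677, -0.162]))]
scene lint_trap [(0.97, array([  71., -186.]), array([ 0.701, -0.03 ]))]
side carton_mid [(0.87, array([-235.,  121.]), array([ 0.337, -0.266])), (0.61, array([-116.,  -26.]), array([ 0.506, -0.18 ])), (0.6, array([-360.,   38.]), array([ 0.392, -0.406]))]
side foot_a [(0.89, array([-65.,  53.]), array([ 0.439, -0.114])), (0.79, array([-155.,  167.]), array([ 0.309, -0.179])), (0.77, array([-66., -33.]), array([ 0.522, -0.132])), (0.75, array([-283.,  101.]), array([ 0.347, -0.317]))]
side top_a [(0.92, array([-167.,   -7.]), array([ 0.476, -0.227])), (0.86, array([-460.,  -36.]), array([ 0.444, -0.519])), (0.84, array([-275.,  152.]), array([ 0.299, -0.299])), (0.83, array([-317.,   69.]), array([ 0.371, -0.357]))]
side mug [(0.67, array([149.,  10.]), array([0.525, 0.087]))]
side scoop [(0.66, array([ -61., -180.]), array([ 0.667, -0.158]))]
side lint_trap [(0.8, array([  78., -178.]), array([ 0.694, -0.022]))]
14.2833 [-0.02423407 -0.71282314 -0.32752146]
```

View pics/end_a.png

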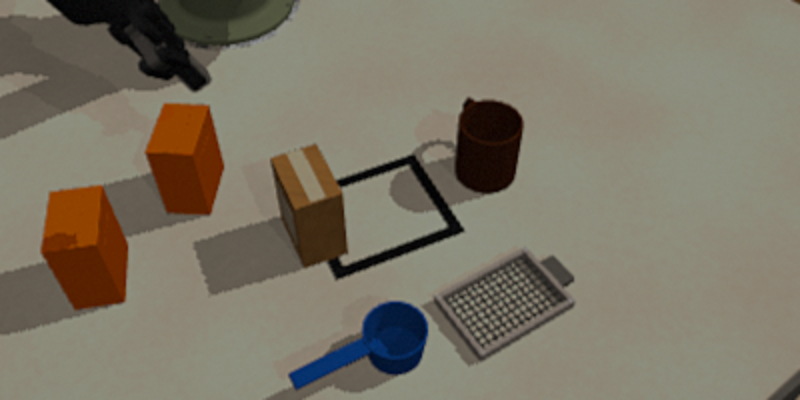

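The carton rocked back and is still standing, around (310,205), upright and unharmed, because the push was too short. I'll re-measure and push further.

```bash
python3 - <<'E'
from h import *
look((.486,-.146))
E
```

```text
carton in outline [-86.   -0.2] yaw -0.03 err 0.04
carton in outline [-85.4  -0.1] yaw -0.018 err 0.028
carton in outline [-86.1   0.1] yaw -0.025 err 0.072
```

```bash
cat >> h.py <<'E'
LIE=np.array([[x,y,z] for x in(0,.11) for y in(-.042,.042) for z in(0,.056)])
E
python3 - <<'E'
from h import *
r=tilt(25)
move_l(P(-.13,0,.15),velocity=.2)
move_l(P(-.13,0,.092),velocity=.1)
move_l(P(-.055,0,.092),velocity=.05); print(inout(get_state()["position"]),get_state()["contact_force"])
move_l(P(-.02,0,.094),velocity=.06); print(inout(get_state()["position"]),get_state()["contact_force"])
sleep(.3)
f=grab_frame("scene"); save("tip_a.png",cv2.resize(f["img"][100:300,120:520],None,fx=2,fy=2)); print(get_state()["clock"])
E
```

```text
[-5.52865509e-02 -8.03239165e-05] [0.06145719 1.10210681 0.02763438]
[-1.98890696e-02 -6.87234054e-05] [-0.26547416 -0.36259433 -0.51346754]
18.625
```

View pics/tip_a.png

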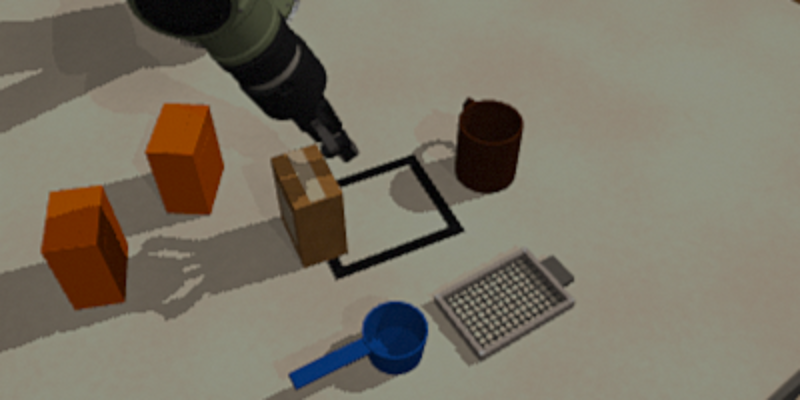

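The carton is still upright at (310,205), and the fingers are now past its top at (345,155). I'll check the actual TCP height and the clearance before moving on.

```bash
python3 - <<'E'
from h import *
s=get_state(); print(s["position"],P(-.02,0,.094),s["eef_rot"],tilt(25),s["finger_gap"],s["contact_force"])
f=grab_frame("scene"); print("TCP px scene",proj(f,s["position"]),"in crop",(proj(f,s["position"])-[120,100])*2)
f=grab_frame("side"); q=proj(f,s["position"]); print("side",q)
im=f["img"].copy(); cv2.circle(im,tuple(int(v) for v in q),2,(255,0,0),-1)
save("side3.png",cv2.resize(im[100:280,260:480],None,fx=3.3,fy=3.3))
look((.486,-.146))
E
```

```text
[ 0.49986045 -0.08101256  0.09396432] [ 0.49986413 -0.08076769  0.094     ] [-2.69212624  0.28250125 -0.0608634 ] [-2.69227606  0.28141383 -0.06238794] -0.002611001546485562 [ 0.81020615 -0.48921762 -0.16762305]
TCP px scene [299.66305067 182.35470072] in crop [359.32610134 164.70940143]
side [351.40195721 202.3819522 ]
carton in outline [-85.   -0.1] yaw -0.046 err 0.061
carton in outline [-85.4   0.6] yaw 0.066 err 0.284
carton in outline [-85.3   0.2] yaw -0.035 err 0.359
```

View pics/side3.png

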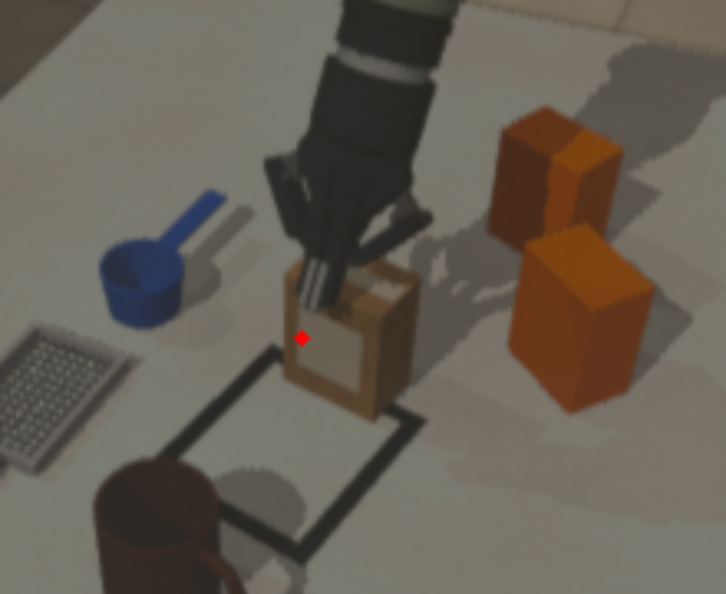

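The side view shows the real fingertips at crop (310,308), about 18 mm short of the reported TCP (red dot at (302,338)). So the "z = 0.092" push only skimmed over the carton's top, and the carton hasn't moved: -85 mm, 0 mm. Correcting for this, I'll push at TCP z = 0.070, which puts the real tip at about 0.09.

```bash
python3 - <<'E'
from h import *
move_l(P(-.02,0,.15),velocity=.15)
move_l(P(-.14,0,.15),velocity=.2)
print("down hit",move_l(P(-.135,0,.070),velocity=.1,until_force=4))
print("contact",move_l(P(-.10,0,.070),velocity=.03,until_force=.9),inout(get_state()["position"]),get_state()["contact_force"])
move_l(P(-.055,0,.070),velocity=.05); print(inout(get_state()["position"]),get_state()["contact_force"])
sleep(.6)
move_l(P(-.10,0,.13),velocity=.15)
move_l(P(-.17,0,.25),velocity=.2); sleep(.3)
pic=[]
for c in("scene","side"):
    f=grab_frame(c); im=f["img"].copy(); pic.append(cv2.resize(im[120:280,220:420],None,fx=2,fy=2))
    if c=="scene": sc=f
    m=[x for x in silhouettes(c,"carton")]
    for x in m:
        print(c,round(x["score"],2),np.round(x["centre"]),np.round(inout(onz(f,x["centre"],.04))*1000))
save("fall.png",np.hstack(pic)); print(get_state()["clock"])
E
```

```text
down hit False
contact True [-0.10936029  0.00034626] [ 0.47908838 -1.03881959  0.13063798]
[-0.0552785  -0.00011567] [ 0.18090414 -0.27839385 -0.03184674]
scene 0.79 [309. 196.] [ 1. -3.]
scene 0.77 [214. 179.] [-192.  149.]
scene 0.67 [162. 224.] [-336.   59.]
side 0.68 [346. 225.] [5. 4.]
side 0.58 [427. 155.] [-361.   36.]
side 0.56 [434. 194.] [-218.  124.]
25.8083
```

View pics/fall.png

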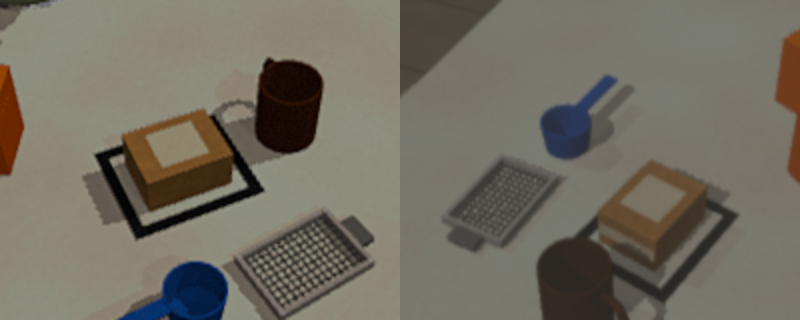

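The carton lies flat on a broad face inside the tape, at (178,158) in the left crop and (650,213) in the right. The arm is clear. I'll do one numeric check of the corners and hand in if they are inside.

```bash
python3 - <<'E'
import h
from h import *
h.BOX=LIE-np.array([.055,0,0]); V=[]
for c in("scene","side"):
    f=grab_frame(c); m=[x for x in silhouettes(c,"carton") if np.abs(inout(onz(f,x["centre"],.04))).max()<.04]
    if m: V.append((f,m[0]["mask"]))
p,e=fitbox(V[:1],[*O,A])
k=np.array([inout(q) for q in np.array([[x,y] for x in(-.055,.055) for y in(-.042,.042)])@R2(p[2]).T+p[:2]])
print(inout(p),p[2]-A,e,(k*1000).round(1).tolist())
for c in("scene","side"):
    f=grab_frame(c)
    print(c,[(n,np.round(onz(f,r["centre"],0)[:2],3)) for n in("mug","scoop","lint_trap") for r in tip_of(c,n)[:1]])
if abs(k[:,0]).max()<.08 and abs(k[:,1]).max()<.068: sign_off(); print("signed off",get_state()["clock"])
E
```

```text
[-0.00142179 -0.00114737] -0.04862784357569061 0.06152820320476756 [[-58.4, -40.4], [-54.3, 43.5], [51.5, -45.8], [55.6, 38.1]]
scene [('mug', array([0.533, 0.093])), ('scoop', array([ 0.679, -0.161])), ('lint_trap', array([ 0.7  , -0.033]))]
side [('mug', array([0.527, 0.089])), ('scoop', array([ 0.666, -0.156])), ('lint_trap', array([ 0.699, -0.026]))]
the job is handed in; nothing more can be done
the job is handed in; nothing more can be done
```

The carton lies flat on a broad face inside the taped rectangle, and I handed the job in at about 26 s of the 45 s allowed. I slid it upright to the tape, with its leading edge about 58 mm short of the rectangle's centre. Then I pushed it over near its top and moved the arm clear.

**Last checks:**
- **Carton position:** in the last fit its corners lie within ±58 mm along the rectangle and ±46 mm across it. The limits are ±85 and ±73 mm. That fit uses the scene camera only, because the mug partly hides the carton in the side view; the side camera's silhouette put the carton's centre within about 10 mm of it.
- **Other objects:** the final pictures put the mug, scoop and lint trap where they started, to within about 9 mm, which is the detectors' scatter. I never pushed against any of them.

**What went wrong on the way:** the first two tipping tries passed over the carton's top without moving it measurably. The real fingertips sit about 18 mm short of the reported TCP, as the side picture showed. Lowering the push by 22 mm tipped the carton at the next try.

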